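Switch the dowel sorter to its other tray

ROBOT

A 7-joint arm with a two-finger parallel gripper is mounted at the origin on the work surface. World frame = base frame: x ahead of the robot, y to its left, z up, the work surface at z = 0. Lengths are in m, angles in rad, forces in N, time in s.
With the tool pointing down it reaches from about 0.425 to 0.925 m from the base axis. Payload 6.8 kg.
Tool frame: the origin (TCP) lies on the centre line of the jaws, within the pads' length; the fingertips stand 25 mm ahead of it and the grasp point (between the pads) lies 6 mm ahead of it; z points along the fingers, y is the line along which they close (so a half turn about z gives the same grasp; the last joint's range is limited). The gripper opens to 85 mm and grips with 20 to 120 N. Pads are 22 mm wide; open, the fingers measure 114 mm over their backs; the gripper's body (76 mm by 85 mm) begins 54 mm behind the grasp point. The pads swing forward as they close: fully open they stand 13 mm farther back than shut.
Start: joints at [1.061, 0.477, 0.022, 1.555, -0.011, 1.109, -0.083], TCP at [0.264, -0.621, 0.256] pointing down, gripper open.
Joint ranges: [-2.96, 2.96], [-0.34, 2.1], [-1.41, 1.46], [0.24, 2.44], [-1.37, 4.51], [0.17, 1.92], [-2.96, 2.96]. Speed limits (rad/s): [2.39, 2.39, 3.14, 3.14, 3.14, 3.14, 3.14].

INTERFACE

Orientations are given as a rotation vector (axis times angle).
In Python, from bench import telemetry, grab_frame, job gives the robot as it stands.
- The arm moves only by the tool apply_moves, never from a script. Its argument "rows" is a list of rows, each a list of 2 entries, a list of its own where there are three numbers: the shift along the tool's x, y, z each as a share of 250 mm, from -1 to 1, then the turn, a rotation vector about the tool's x, y, z each as a share of pi rad, from -1 to 1. A call has 1 to 10 rows; each row is the pose to reach, as a shift and turn from the pose commanded when the call began, along the tool's axes at that moment, turning the shorter way round; what a row does not reach only later rows make up. A row lasts 1/8 s, in which the tool goes at most 62.5 mm and 10.7 degrees, less where a joint would pass 70% of its speed; a pose out of reach is approached as far as the arm can. A call with a number of a shift or a turn outside -1 to 1 is refused whole. A call with a gripper value outside its range is refused whole. "jaw" is the gripper's target within -1 to 1 (fully open at 1, half-way at 0, shut at -1), set as the call begins (left out, the last holds). The fingers move at their own pace and stop on an object; "newtons" is the grip in N (left out, the last holds). Time passes only in rows, so rows that repeat a pose let the fingers close. It gives the time, the measured TCP pose, the force, the opening and the grip force at its end, in the units of the state.
- telemetry.get_obs(): the state, without advancing time (a new reading comes with each control period).
- grab_frame(name): name is "side" or "top" or "wrist"; returns a dict with "frame" (384x512x3 uint8, red, green, blue), "vertical_fov" (degrees; the focal length in pixels is half the picture's height over the tangent of half this angle, whatever the lens; pixels are square), "cx", "cy" (the principal point, pixels), "k1" (the pictures are not rectified: a ray, as slopes to the right and down, at radius r is drawn at 1 + k1 r^2 times it, then the intrinsics apply), "origin" and "attitude" of the camera in the world. Camera axes: x right, y up, looking along -z (the intrinsics and any distortion apply to the point x, -y, -z); pixel columns grow to the right and rows downward; lengths in m; the calibration is good to about 2 mm. A picture is of the moment at which its call begins. There is no depth.
- job.hand_in(): hands the job in; it is judged then, once.
The state is a dict: "clock": time; "joints": joint angles; "qvel": joint speeds; "tau": joint torques, N m; "tcp_pos": TCP position; "orientation": TCP orientation; "contact_force": force on the tool from outside, world axes, zero at the start; "moment": the same for the moment, N m; "grip_width": finger opening in m; "gripper_force": force on a finger pad.
Only numpy, scipy, OpenCV 4.12 (cv2) and the standard library are available. Lean on these libraries where they do the work, as an engineer would, in place of code of your own. Each camera call takes 0.05 s, during which the arm holds its last target. There are 200 camera calls.

TASK

Press down the raised end of the seesaw gate so that it rocks over its pivot and rests on its other side. Then push both dowels along the feed channel and off its end onto the gate, so that they roll or slide down the chute now open and come to rest in the tray at its foot. Do not pick the dowels up, and leave everything else on the bench where it stands.

Things in the scene. Friction and masses are not known exactly. Their poses are not given: they have to be found in the camera images.
- sorter: Wooden dowel sorter fixed to the bench, 624 mm wide. Origin on the bench top right under the gate's axle, 35 mm beyond the channel's end; x runs along the feed channel in the feeding direction (away from the robot), y to the left, z up. From the channel dowels drop onto the seesaw gate, then roll or slide down the slippery white chute on its low side into the tray at the chute's foot.
- channel_back (a point): Middle of the near (robot-side) end of the feed channel's floor, sorter x = -175 mm. The channel is level, its floor 106 mm above the bench, running straight to point channel_mouth, open at both ends, between two rails 30 mm apart (7 mm wide) that stand only 9 mm above the floor: a fingertip can run along above the rails.
- gate_pivot (a point): Middle of the gate's axle, 70 mm above the bench, sorter x = +15 mm; the axle runs along the sorter's x. The gate swings in a lane 100 mm wide (sorter x -35 to +65 mm) between two upright boards 12 mm thick, which run from y = -100 to +100 mm: the near one is as high as the channel floor (106 mm), the far one 130 mm. Farther out, beside the chutes and trays, the boards are 90 mm high.
- gate (a joint): Tilt of the seesaw gate, rad: +0.36 = left (+y) end up, things on it roll right; -0.36 = right end up, things roll left. Plywood plate 94 mm (x) by 180 mm (y), 10 mm thick, its top face 30 mm above the axle. Top-heavy: it rests on a stop at either end and, once pushed past level, falls over to the other stop by itself. Smooth, slippery top; 1 N on a raised end moves it. At the very start it may still be falling onto a stop: read it after a second.
- gate_left_end (a point): Point on the gate's top face, 75 mm left (+y) of the middle (sorter x = +15 mm) and 15 mm in from its left end: where to press when this end is up. About 124 mm above the bench when up, 72 mm when down.
- gate_right_end (a point): The same point on the right (-y) side of the gate.
- channel_mouth (a point): Middle of the end of the feed channel's floor, at the gate (sorter x = -35 mm, 106 mm above the bench). A dowel must be pushed until its back end is past this point; the gate's middle lies about 5 mm lower.
- left_tray (a point): Middle of the floor of the left tray (sorter x = +15, y = +245 mm, floor 10 mm above the bench). The tray is 100 mm (x) by about 114 mm (y); its outer and side walls reach 90 mm above the bench.
- right_tray (a point): The same for the right tray (sorter x = +15, y = -245 mm).
- front_dowel_center (a point): Centre of the dowel nearer the gate: dark walnut cylinder, 28 mm diameter, 40 mm long, 13 to 25 g, lying in the feed channel with its axis along the channel (centre 14 mm above the channel floor).
- front_dowel: The same dowel's body; its x axis is the axis of the cylinder.
- rear_dowel_center (a point): Centre of the second, equal dowel, behind the first one in the channel (towards the robot), a small gap between them. Pushing its back end pushes both.
- rear_dowel: The second dowel's body; its x axis is the axis of the cylinder.
- glue: Bystander: white glue bottle, 48 mm diameter, 120 mm tall, upright.
- mallet: Bystander: hammer lying on the bench, 220 mm long.
- stub: Bystander: dowel offcut standing on end on the bench beside the feed channel, 28 mm thick, 40 mm tall; a bystander, not one of the two dowels to feed.
- offcut: Bystander: small rectangular beech block, 70 x 35 x 30 mm.
- mug: Bystander: blue mug, 76 mm diameter, 85 mm tall.
- driver: Bystander: screwdriver lying on the bench, 200 mm long.
- tape: Bystander: roll of paper tape lying flat, 80 mm outer diameter, 22 mm tall.
Things that resemble listed ones, but are neither listed nor needed, are in the scene too. What is shaped like the rear_dowel but red is not meant.

How it is judged:
On the way:
1. the gate has been rocked over to its other side while both dowels still wait in the feed channel (distance of gate_left_end from where it was at the start of the episode above 0.0291 m and (value of joint gate above 0.31 rad or value of joint gate below -0.31 rad) and x of each of front_dowel_center, rear_dowel_center in the frame of sorter below -0.04 m and z of each of front_dowel_center, rear_dowel_center in the frame of sorter above 0.105 m), for 0.2 s.
At the end, for the whole second after the job is handed in: The gate rests on the side opposite to its start (beyond 0.31 rad) and both dowels lie at rest (under 30 mm/s) within the tray on the gate's low side, their centres inside its walls and under 65 mm above the bench (distance of gate_left_end from where it was at the start of the episode above 0.0291 m and ((value of joint gate below -0.31 rad and y of front_dowel_center in the frame of sorter between 0.186 and 0.304 m and x of front_dowel_center in the frame of sorter between -0.038 and 0.068 m and z of each of front_dowel_center, rear_dowel_center in the frame of sorter below 0.065 m and linear speed of each of front_dowel, rear_dowel below 0.03 m/s and y of rear_dowel_center in the frame of sorter between 0.186 and 0.304 m and x of rear_dowel_center in the frame of sorter between -0.038 and 0.068 m) or (value of joint gate above 0.31 rad and y of front_dowel_center in the frame of sorter between -0.304 and -0.186 m and x of front_dowel_center in the frame of sorter between -0.038 and 0.068 m and z of each of front_dowel_center, rear_dowel_center in the frame of sorter below 0.065 m and linear speed of each of front_dowel, rear_dowel below 0.03 m/s and y of rear_dowel_center in the frame of sorter between -0.304 and -0.186 m and x of rear_dowel_center in the frame of sorter between -0.038 and 0.068 m))); the robot touches nothing.
It fails at once if a dowel is picked up (centre more than 30 mm above where it lies in the channel) (z of any of front_dowel_center, rear_dowel_center in the frame of sorter above 0.15 m).
It fails at once if a bystander is moved more than 20 mm (distance of any of glue, mallet, stub, offcut, mug, driver, tape from where it was at the start of the episode above 0.02 m).
It also fails if it takes over 48 s, if anything falls off the work surface, if the arm or the gripper's body presses on something with over 40 N, if the wrist force passes 120 N, or if a joint passes its speed limit or range.

## Working session

There is one attempt and no reset: what is moved stays moved. The work goes in short steps, Python scripts to look and compute and a tool call to move; the robot and the scene stay as the last step left them, time stands still between calls to the robot, and variables do not carry over. Pictures are saved under pics/ and viewed, at most 10 in all, crops included, and the job is handed in when it is done.

Besides the shell and the picture viewer there is one more tool, called after "Call:" as name([rows], argument=value, ...), one row to a line, values as JSON. apply_moves: Moves the arm, as the interface text tells. Its arguments: {"type":"object","properties":{"rows":{"type":"array"},"jaw":{"type":"number"},"newtons":{"type":"number"}},"required":["rows"]}

```bash
mkdir -p pics
cat > h.py <<'E'
import numpy as np, cv2
from bench import telemetry, grab_frame, job
from scipy.spatial.transform import Rotation as R
def rot(a):
    a=np.array(a,float)
    if a.shape==(3,3): return a
    return R.from_rotvec(a).as_matrix() if a.size==3 else R.from_quat(a).as_matrix()
def ray(c,u,v):
    f=192/np.tan(np.radians(c['vertical_fov'])/2)
    x,y=(u-c['cx'])/f,(v-c['cy'])/f; rd=np.hypot(x,y); r=rd
    for _ in range(30): r=rd/(1+c['k1']*r*r)
    s=r/rd if rd>0 else 1
    return np.array(c['origin']), rot(c['attitude'])@np.array([x*s,-y*s,-1])
def onz(c,u,v,z):
    o,d=ray(c,u,v); return o+d*(z-o[2])/d[2]
def proj(c,p):
    f=192/np.tan(np.radians(c['vertical_fov'])/2)
    q=rot(c['attitude']).T@(np.array(p)-c['origin']); x,y=q[0]/-q[2],-q[1]/-q[2]
    k=1+c['k1']*(x*x+y*y); return np.array([c['cx']+f*x*k,c['cy']+f*y*k])
E
python3 - <<'E'
from h import *
for n in('top','side'):
    c=grab_frame(n); cv2.imwrite(f'pics/{n}0.png',cv2.cvtColor(c['frame'],cv2.COLOR_RGB2BGR)); cv2.imwrite(f'pics/{n}0v.png',cv2.resize(cv2.cvtColor(c['frame'],cv2.COLOR_RGB2BGR),(800,600),interpolation=cv2.INTER_CUBIC))
    print({k:v for k,v in c.items() if k!='frame'})
print(telemetry.get_obs())
E
```

```text
{'vertical_fov': 56.3646503597774, 'cx': 256.466721410117, 'cy': 193.13098268368415, 'k1': -0.09002041689436907, 'origin': array([0.4336779 , 0.02331156, 1.15009364]), 'attitude': array([ 0.09287093, -0.07883013, -1.54950203])}
{'vertical_fov': 45.191824046201624, 'cx': 254.06280302261897, 'cy': 186.30476312949997, 'k1': -0.005387106414322005, 'origin': array([-0.03710206,  0.71809007,  0.99292533]), 'attitude': array([ 0.35451142, -0.93974115, -2.27425982])}
{'clock': 0.1, 'joints': array([ 1.06089757,  0.47773616,  0.02235028,  1.55637896, -0.01150646,
        1.10931249, -0.0831037 ]), 'qvel': array([-3.07139479e-03, -2.20917023e-03,  3.38784339e-05, -1.06864402e-03,
        1.17726042e-03, -4.52344923e-04, -1.12055660e-03]), 'tau': array([ 5.19158668e-03, -5.97754633e+01,  1.61422916e+00, -2.81951523e+01,
        1.28692389e-02,  5.05630887e-03,  1.40993299e-05]), 'tcp_pos': array([ 0.26376331, -0.62077626,  0.25539936]), 'orientation': array([-3.07679487e+00, -6.26588903e-01,  7.22600415e-04]), 'contact_force': array([0.24256503, 0.29332693, 0.03603033]), 'moment': array([ 0.01375217, -0.0140463 , -0.02412065]), 'gripper_force': 0.0, 'grip_width': 0.08524681333903557}
```

View pics/top0v.png

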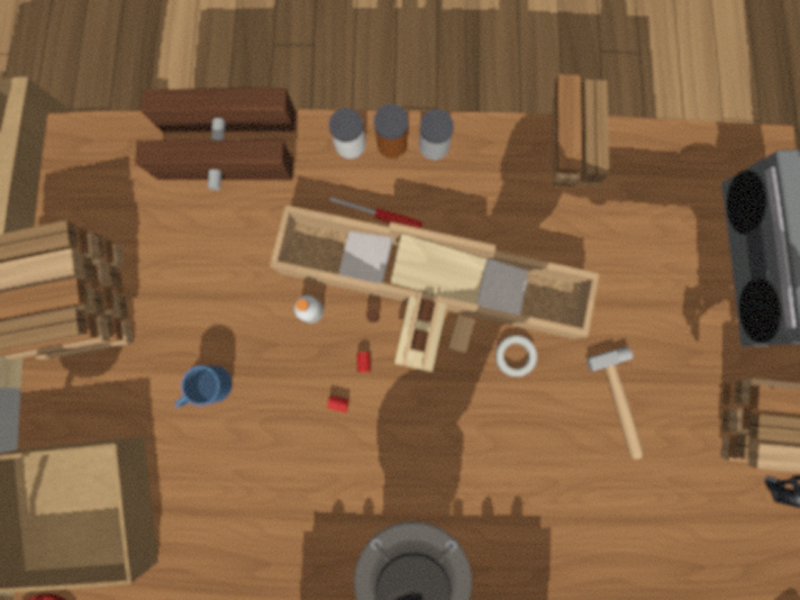

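View pics/side0v.png

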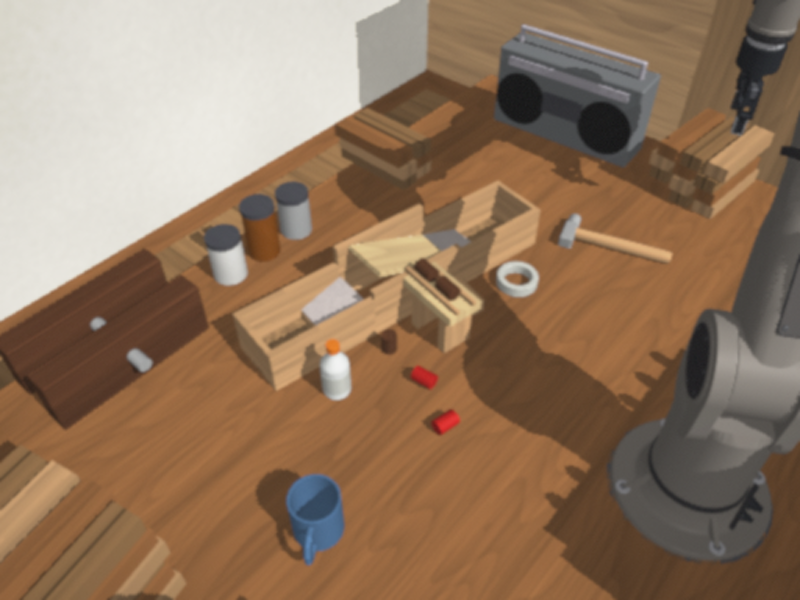

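The top view shows the sorter box with corners near (288,208), (272,268), (598,272) and (587,335) in the 800 px picture. The dark dowels are in the channel at about (425,308) and (420,340), with the stub left of the channel. The gate's left end seems to be up.

```bash
python3 - <<'E'
from h import *
t=grab_frame('top'); s=grab_frame('side')
k=.64
# sorter corners z=.09 -> rigid fit
loc=np.array([[.077,.312],[-.047,.312],[.077,-.312],[-.047,-.312]])
w=np.array([onz(t,u*k,v*k,.09)[:2] for u,v in[(288,208),(272,268),(598,272),(587,335)]])
lc=loc-loc.mean(0); wc=w-w.mean(0)
a=np.arctan2((lc[:,0]*wc[:,1]-lc[:,1]*wc[:,0]).sum(),(lc*wc).sum())
Rm=np.array([[np.cos(a),-np.sin(a)],[np.sin(a),np.cos(a)]]); o=w.mean(0)-Rm@loc.mean(0)
print('yaw',a,'o',o,'res',w-(loc@Rm.T+o))
np.save('pose.npy',[a,*o])
W=lambda x,y,z:np.r_[Rm@[x,y]+o,z]
# dark dowels in top
for n,c in(('top',t),('side',s)):
    h=cv2.cvtColor(c['frame'],cv2.COLOR_RGB2HSV)
    im=cv2.cvtColor(c['frame'],cv2.COLOR_RGB2BGR).copy()
    S=3; p0=proj(c,W(0,0,.1)); x0,y0=int(p0[0]-110),int(p0[1]-90)
    big=cv2.resize(im[y0:y0+180,x0:x0+220],None,fx=S,fy=S,interpolation=cv2.INTER_CUBIC)
    P=lambda p:tuple(int(q) for q in (proj(c,p)-[x0,y0])*S)
    for x,y,z in[(-.175,-.015,.115),(-.175,.015,.115),(-.035,-.015,.115),(-.035,.015,.115),(.077,.1,.13),(.077,-.1,.13),(-.047,.1,.106)]:
        cv2.circle(big,P(W(x,y,z)),3,(255,0,255),-1)
    for y,z,col in[(.075,.124,(0,255,0)),(.075,.072,(0,0,255)),(-.075,.124,(0,255,0)),(-.075,.072,(0,0,255))]:
        for x in(-.032,.062):
            cv2.circle(big,P(W(x,y*90/75,z+(.005 if z>.1 else -.005))),4,col,1)
    cv2.imwrite(f'pics/{n}1.png',big)
    m=((c['frame'].max(2)<75)).astype('uint8')
    nn,l,st,ce=cv2.connectedComponentsWithStats(m)
    for i in range(1,nn):
        if 10<st[i,4]<400:
            q=onz(c,*ce[i],.12); q2=Rm.T@(q[:2]-o)
            if abs(q2[0])<.3 and abs(q2[1])<.12: print(n,st[i],ce[i],'sorter xy',q2)
E
python3 -c "
import cv2,numpy as np
a=cv2.imread('pics/top1.png');b=cv2.imread('pics/side1.png')
print(a.shape,b.shape)"
```

```text
yaw -0.19044883915396016 o [ 0.59785402 -0.02882503] res [[-0.00199781 -0.00477389]
 [ 0.00030627 -0.00257237]
 [ 0.00103939  0.00357332]
 [ 0.00065215  0.00377294]]
side [178 127   5   4  12] [179.83333333 128.83333333] sorter xy [0.25843633 0.09993891]
side [266 170   7   8  19] [269.21052632 173.31578947] sorter xy [-0.06408832  0.01193321]
side [279 182   8   8  20] [282.9 185.2] sorter xy [-0.12262492  0.0127116 ]
(540, 660, 3) (540, 660, 3)
```

View pics/top1.png

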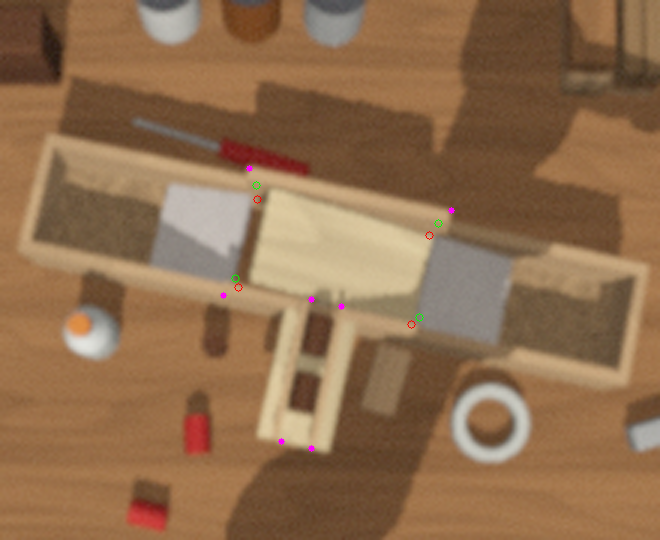

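View pics/side1.png

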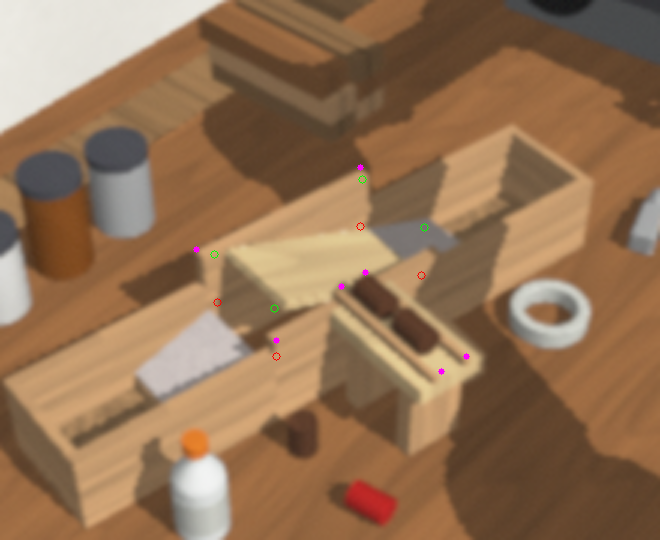

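The left end of the gate is up. The pose fits within about 3–4 mm, and the rear dowel's back end is at sorter x ≈ -0.14. Next I'll compute the moves.

```bash
cat >> h.py <<'E'
a_,ox,oy=np.load('pose.npy') if __import__('os').path.exists('pose.npy') else (0,0,0)
def plan(pts,ztip=.025):
    "pts: sorter x,y and fingertip z; prints share shifts, and turn to point down with tool x along the channel"
    ob=telemetry.get_obs(); M=rot(ob['orientation']); p=np.array(ob['tcp_pos'])
    T=np.c_[[np.cos(a_),np.sin(a_),0],[np.sin(a_),-np.cos(a_),0],[0,0,-1]]
    print('t',ob['clock'],'tcp',p,'turn',(R.from_matrix(M.T@T).as_rotvec()/np.pi).round(4))
    S=R.from_euler('z',a_).as_matrix()
    for q in pts:
        w=S@np.array(q)+[ox,oy,ztip]; print(q,w.round(3),(M.T@(w-p)/.25).round(3))
    print('now sorter',(S.T@(p-[ox,oy,ztip])).round(4))
E
python3 -c "
from h import *
plan([(.015,.06,.2),(.015,.062,.15)])"
```

```text
t 0.2 tcp [ 0.26388511 -0.62093919  0.25571201] turn [-3.000e-04  1.000e-04  1.885e-01]
(0.015, 0.06, 0.2) [0.624 0.027 0.225] [ 2.34  -1.823  0.125]
(0.015, 0.062, 0.15) [0.624 0.029 0.175] [ 2.344 -1.829  0.325]
now sorter [-0.2158 -0.6446  0.2307]
```

Call:
apply_moves([
  [[1, -0.78, -0.05], [0, 0, 0]],
  [[1, -0.78, -0.05], [0, 0, 0]],
  [[1, -0.78, -0.05], [0, 0, 0]],
  [[1, -0.78, -0.05], [0, 0, 0]],
  [[1, -0.78, -0.05], [0, 0, 0]],
  [[1, -0.78, -0.05], [0, 0, 0]],
  [[1, -0.78, -0.05], [0, 0, 0]],
  [[1, -0.78, -0.05], [0, 0, 0]],
], jaw=-1)

```text
clock: 1.2
tcp_pos: [0.4167, -0.3457, 0.2686]
orientation: [3.079, 0.622, -0.001]
contact_force: [0.1, -0.8, -0.1]
grip_width: -0.0001
gripper_force: 0.0
```

Call:
apply_moves([
  [[1, -0.78, 0], [0, 0, 0.188]],
  [[1, -0.78, 0], [0, 0, 0.188]],
  [[1, -0.78, 0], [0, 0, 0.188]],
  [[1, -0.78, 0], [0, 0, 0.188]],
  [[1, -0.78, 0], [0, 0, 0.188]],
  [[1, -0.78, 0], [0, 0, 0.188]],
  [[1, -0.78, 0], [0, 0, 0.188]],
  [[1, -0.78, 0], [0, 0, 0.188]],
])

```text
clock: 2.2
tcp_pos: [0.5711, -0.0695, 0.2685]
orientation: [3.126, -0.302, -0.001]
contact_force: [0.4, -1.4, -1.2]
grip_width: -0.0003
gripper_force: 0.0
```

```bash
python3 -c "
from h import *
plan([(.015,.06,.2),(.015,.062,.14)])"
```

```text
t 2.2 tcp [ 0.57105319 -0.06949465  0.26846091] turn [ 0.0004  0.0002 -0.0006]
(0.015, 0.06, 0.2) [0.624 0.027 0.225] [ 0.134 -0.421  0.173]
(0.015, 0.062, 0.14) [0.624 0.029 0.165] [ 0.134 -0.429  0.413]
now sorter [-0.0186 -0.045   0.2435]
```

Call:
apply_moves([
  [[0.134, -0.42, 0.17], [0, 0, 0]],
  [[0.134, -0.42, 0.17], [0, 0, 0]],
  [[0.134, -0.42, 0.3], [0, 0, 0]],
  [[0.134, -0.42, 0.42], [0, 0, 0]],
  [[0.134, -0.42, 0.47], [0, 0, 0]],
  [[0.134, -0.42, 0.52], [0, 0, 0]],
  [[0.134, -0.42, 0.57], [0, 0, 0]],
  [[0.134, -0.42, 0.62], [0, 0, 0]],
  [[0.134, -0.42, 0.65], [0, 0, 0]],
  [[0.134, -0.42, 0.65], [0, 0, 0]],
])

```text
clock: 3.45
tcp_pos: [0.6247, 0.0306, 0.1065]
orientation: [-3.127, 0.295, -0.001]
contact_force: [0.6, -0.3, 0.5]
grip_width: -0.0001
gripper_force: 0.3
```

Call:
apply_moves([
  [[0, 0, -0.2], [0, 0, 0]],
  [[0, 0, -0.45], [0, 0, 0]],
  [[0, 0, -0.5], [0, 0, 0]],
  [[-0.4, 0.1, -0.5], [0, 0, 0]],
  [[-0.76, 0.24, -0.5], [0, 0, 0]],
  [[-0.76, 0.24, -0.5], [0, 0, 0]],
  [[-0.76, 0.24, -0.5], [0, 0, 0]],
  [[-0.76, 0.24, -0.5], [0, 0, 0]],
])

```text
clock: 4.45
tcp_pos: [0.4264, 0.0067, 0.2315]
orientation: [3.127, -0.297, 0.001]
contact_force: [0.7, 0.8, -0.1]
grip_width: -0.0001
gripper_force: 0.0
```

Run:
```python
from h import *
plan([(-.172,0,.15),(-.172,0,.118)])
ims=[]
for n,z in(('top',.1),('side',.1)):
    c=grab_frame(n); S=R.from_euler('z',a_).as_matrix()
    p0=proj(c,S@[-.05,0,.1]+[ox,oy,0]); x0,y0=int(p0[0]-65),int(p0[1]-75)
    ims.append(cv2.resize(cv2.cvtColor(c['frame'],cv2.COLOR_RGB2BGR)[y0:y0+150,x0:x0+130],(390,450),interpolation=cv2.INTER_CUBIC))
cv2.imwrite('pics/s2.png',np.hstack(ims))
```

```text
t 4.45 tcp [0.42638133 0.00665145 0.23145702] turn [ 0.     -0.0003  0.0004]
(-0.172, 0, 0.15) [0.429 0.004 0.175] [0.012 0.01  0.226]
(-0.172, 0, 0.118) [0.429 0.004 0.143] [0.012 0.01  0.354]
now sorter [-0.1751  0.0024  0.2065]
```

View pics/s2.png

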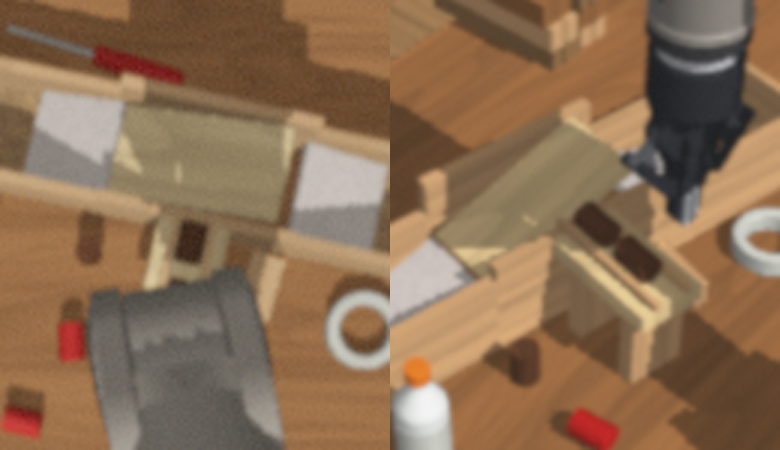

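The gate now rests with its left end down, and both dowels are still in the channel (side crop at (598,222) and (638,257)). The tool hovers behind them. I'll go down and push.

Call:
apply_moves([
  [[0.01, 0.01, 0.15], [0, 0, 0]],
  [[0.01, 0.01, 0.25], [0, 0, 0]],
  [[0.01, 0.01, 0.3], [0, 0, 0]],
  [[0.01, 0.01, 0.345], [0, 0, 0]],
  [[0.01, 0.01, 0.345], [0, 0, 0]],
  [[0.01, 0.01, 0.345], [0, 0, 0]],
])

```text
clock: 5.3
tcp_pos: [0.429, 0.004, 0.1456]
orientation: [-3.127, 0.296, -0.002]
contact_force: [0.6, -0.0, 0.2]
grip_width: 0.0002
gripper_force: 0.0
```

Run:
```python
from h import *
plan([(-.1,0,.119),(-.043,0,.119),(-.035,0,.119)])
o=telemetry.get_obs();print(o['contact_force'])
c=grab_frame('side'); S=R.from_euler('z',a_).as_matrix()
p0=proj(c,S@[-.09,0,.12]+[ox,oy,0]); x0,y0=int(p0[0]-50),int(p0[1]-45)
cv2.imwrite('pics/s3.png',cv2.resize(cv2.cvtColor(c['frame'],cv2.COLOR_RGB2BGR)[y0:y0+90,x0:x0+100],(600,540),interpolation=cv2.INTER_CUBIC))
```

```text
t 5.3 tcp [0.42899367 0.00398586 0.14563673] turn [-0.0001 -0.0004  0.0005]
(-0.1, 0, 0.119) [ 0.5   -0.01   0.144] [0.288 0.001 0.007]
(-0.043, 0, 0.119) [ 0.556 -0.021  0.144] [0.516 0.002 0.007]
(-0.035, 0, 0.119) [ 0.563 -0.022  0.144] [0.548 0.002 0.007]
now sorter [-0.172   0.0003  0.1206]
[ 0.58177544 -0.00466669  0.21416201]
```

View pics/s3.png

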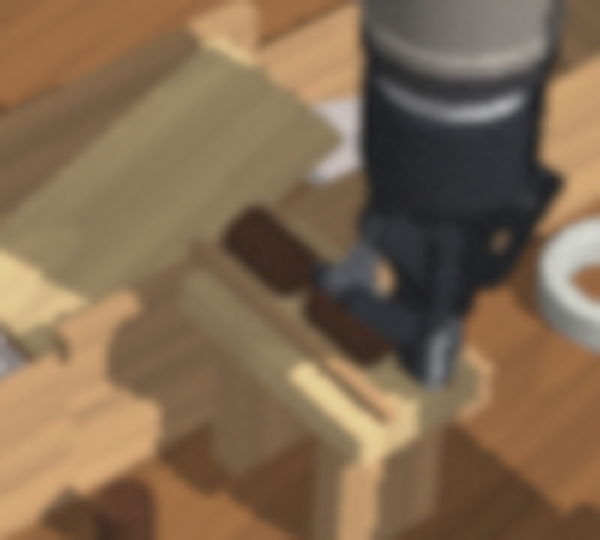

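The fingertip stands right behind the rear dowel, between the rails, so I can push.

Call:
apply_moves([
  [[0.04, 0, 0.003], [0, 0, 0]],
  [[0.08, 0, 0.003], [0, 0, 0]],
  [[0.12, 0, 0.003], [0, 0, 0]],
  [[0.16, 0, 0.003], [0, 0, 0]],
  [[0.2, 0, 0.003], [0, 0, 0]],
  [[0.24, 0, 0.003], [0, 0, 0]],
  [[0.28, 0, 0.003], [0, 0, 0]],
  [[0.32, 0, 0.003], [0, 0, 0]],
  [[0.36, 0, 0.003], [0, 0, 0]],
  [[0.39, 0, 0.003], [0, 0, 0]],
])

```text
clock: 6.6
tcp_pos: [0.5249, -0.0146, 0.1443]
orientation: [-3.128, 0.296, -0.0]
contact_force: [-0.7, 0.1, 0.5]
grip_width: 0.0005
gripper_force: 0.0
```

Run:
```python
from h import *
plan([(-.043,0,.119),(-.033,0,.119)])
c=grab_frame('side'); S=R.from_euler('z',a_).as_matrix()
p0=proj(c,S@[-.03,.06,.1]+[ox,oy,0]); x0,y0=int(p0[0]-80),int(p0[1]-60)
cv2.imwrite('pics/s4.png',cv2.resize(cv2.cvtColor(c['frame'],cv2.COLOR_RGB2BGR)[y0:y0+120,x0:x0+160],(720,540),interpolation=cv2.INTER_CUBIC))
```

```text
t 6.6 tcp [ 0.52487767 -0.01456625  0.14430787] turn [-0.     -0.0001  0.0005]
(-0.043, 0, 0.119) [ 0.556 -0.021  0.144] [0.125 0.001 0.001]
(-0.033, 0, 0.119) [ 0.565 -0.023  0.144] [0.165 0.001 0.001]
now sorter [-0.0744  0.0002  0.1193]
```

View pics/s4.png

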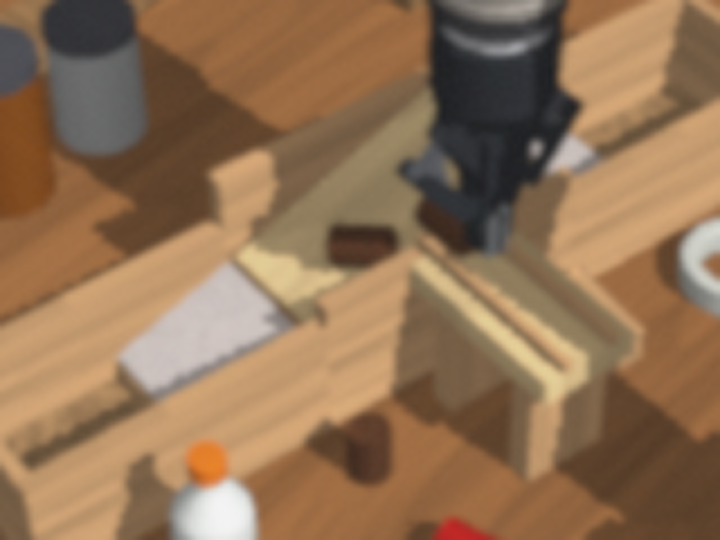

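The front dowel is on the gate at (362,245), heading down the left chute. The rear one is half out of the mouth at (440,225). I'll pause briefly, then push on.

Call:
apply_moves([
  [[0, 0, 0], [0, 0, 0]],
  [[0, 0, 0], [0, 0, 0]],
  [[0, 0, 0], [0, 0, 0]],
  [[0, 0, 0], [0, 0, 0]],
  [[0.04, 0, 0], [0, 0, 0]],
  [[0.08, 0, 0], [0, 0, 0]],
  [[0.12, 0, 0], [0, 0, 0]],
  [[0.15, 0, 0], [0, 0, 0]],
  [[0.17, 0, 0], [0, 0, 0]],
  [[0.17, 0, 0], [0, 0, 0]],
])

```text
clock: 7.9
tcp_pos: [0.5661, -0.0225, 0.1442]
orientation: [-3.128, 0.296, 0.0]
contact_force: [-0.7, -0.6, 0.1]
grip_width: 0.0001
gripper_force: 0.0
```

Call:
apply_moves([
  [[-0.05, 0, 0], [0, 0, 0]],
  [[-0.1, 0, -0.2], [0, 0, 0]],
  [[-0.3, 0, -0.5], [0, 0, 0]],
  [[-0.4, 0, -0.5], [0, 0, 0]],
  [[-0.4, 0, -0.5], [0, 0, 0]],
  [[-0.4, 0, -0.5], [0, 0, 0]],
  [[-0.4, 0, -0.5], [0, 0, 0]],
  [[-0.4, 0, -0.5], [0, 0, 0]],
])

```text
clock: 8.9
tcp_pos: [0.4678, -0.0038, 0.2684]
orientation: [3.128, -0.297, -0.002]
contact_force: [0.2, 0.4, 0.0]
grip_width: -0.0
gripper_force: 0.0
```

Run:
```python
from h import *
S=R.from_euler('z',a_).as_matrix(); ims=[]
for n in('top','side'):
    c=grab_frame(n)
    p0=proj(c,S@[0,.15,.06]+[ox,oy,0]); x0,y0=max(0,int(p0[0]-65)),max(0,int(p0[1]-65))
    ims.append(cv2.resize(cv2.cvtColor(c['frame'],cv2.COLOR_RGB2BGR)[y0:y0+130,x0:x0+130],(390,390),interpolation=cv2.INTER_CUBIC))
cv2.imwrite('pics/s5.png',np.hstack(ims))
```

```text
(no output)
```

View pics/s5.png

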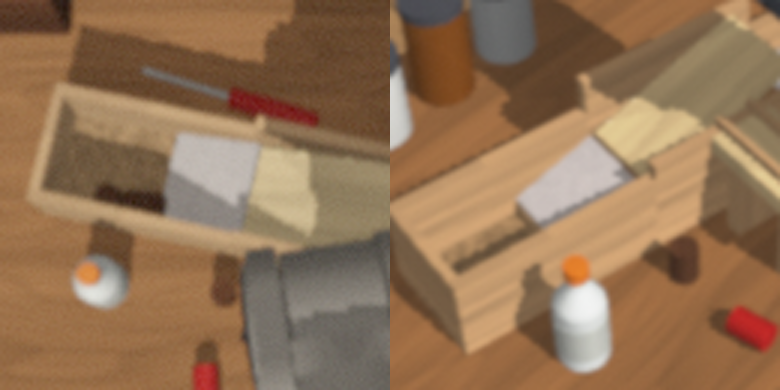

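The tray holds dark shapes at about (115,193) and (148,200) in the top crop, and the gate looks empty. I'll move the arm aside and confirm that both dowels are in.

Call:
apply_moves([
  [[0, 1, -0.3], [0, 0, 0]],
  [[0, 1, -0.3], [0, 0, 0]],
  [[0, 1, -0.3], [0, 0, 0]],
  [[0, 1, -0.3], [0, 0, 0]],
  [[0, 1, -0.3], [0, 0, 0]],
  [[0, 1, -0.3], [0, 0, 0]],
  [[0, 1, -0.3], [0, 0, 0]],
  [[0, 1, -0.3], [0, 0, 0]],
])

```text
clock: 10.0
tcp_pos: [0.4212, -0.2476, 0.3438]
orientation: [-3.127, 0.292, 0.001]
contact_force: [0.3, 0.1, -0.5]
grip_width: -0.0001
gripper_force: 0.0
```

Run:
```python
from h import *
S=R.from_euler('z',a_).as_matrix()
c=grab_frame('top')
p0=proj(c,S@[0,.15,.06]+[ox,oy,0]); x0,y0=max(0,int(p0[0]-75)),max(0,int(p0[1]-50))
cv2.imwrite('pics/s6.png',cv2.resize(cv2.convertScaleAbs(cv2.cvtColor(c['frame'],cv2.COLOR_RGB2BGR)[y0:y0+100,x0:x0+150],alpha=1.8),(780,520),interpolation=cv2.INTER_CUBIC))
m=(c['frame'].max(2)<62).astype('uint8'); n,l,st,ce=cv2.connectedComponentsWithStats(m)
for i in range(1,n):
    q=S.T@(onz(c,*ce[i],.025)-[ox,oy,0])
    if st[i,4]>8 and abs(q[0])<.09 and abs(q[1])<.32: print(st[i],ce[i]-[x0,y0],q)
```

```text
[208 169   6   3  12] [56.5        51.08333333] [-0.0099157   0.21357796  0.025     ]
[215 170   3   4  10] [62.  52.5] [-0.01075     0.19533021  0.025     ]
```

View pics/s6.png

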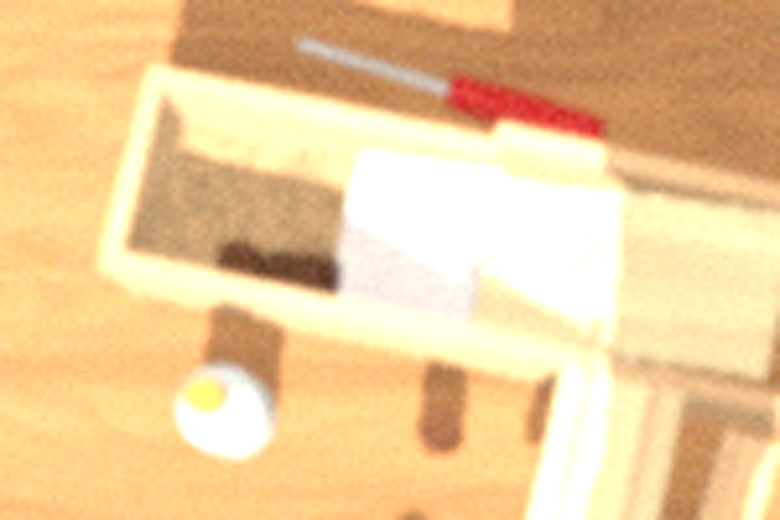

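The dark patch spans sorter y of about 0.185–0.253 m, which is 68 mm. That is longer than one dowel, so both are in the left tray, and they haven't moved since the last picture. The gate, chute and channel are empty, so I'm handing in.

```bash
python3 -c "
from h import *
print(job.hand_in())"
```

```text
the job is handed in; nothing more can be done
None
```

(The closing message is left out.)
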